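Start the brew timers in order

TASK

Start the next brew round: switch the low grey timer hub on by pressing down the raised half of its red rocker, then press the green timer's button fully down, and after it the yellow timer's button. Leave the blue timer unpressed. Only press with the fingertips: the timers stay standing where they are, nothing is lifted, and the things round about are not moved or knocked over.

Things in the scene. Friction and masses are not known exactly. Their poses are not given: they have to be found in the camera images.
- timer_hub: Timer hub, fixed to the worktop: low grey case 80 x 110 x 40 mm (its x, y, z), origin at the centre of its underside, z up. A red rocker switch lies at the centre of its top, between two thin black ribs that run along the hub's x axis (36 mm apart, tops 45 mm above the worktop, lower than the rocker's raised end).
- hub_rocker (a joint): Red rocker of the hub, about 50 mm long (hub's x) and 30 mm wide, pivoting in the middle about the hub's y axis, 47 mm above the worktop. Value in rad: about 0 = off (the half on the hub's +x side stands up), 0.4 = fully on (that half is down, by about 7 mm at its end). Moves stiffly (about 3 N on the end of the raised half) and stays where it is left.
- rocker_raised (a point): Point on the upper face of the rocker's raised half (marked by a short white bar), 19 mm from the pivot towards the hub's +x side; about 58 mm above the worktop when off, 51 mm when on. Moves with the rocker.
- timer_green: Loose timer with the green button: white round puck 64 mm in diameter and 34 mm high, 0.35 kg or so, rubber foot, origin at the centre of its underside, z up.
- green_button (a joint): The green button on that timer: round cap 40 mm in diameter, standing 12 mm above the puck. Value in m: 0 = out, 0.008 = fully down (cap still 4 mm above the puck). Moves stiffly straight down (about 3.5 N) and stays where it is left.
- green_top (a point): Centre of the upper face of the green button; 46 mm above the worktop when out, 38 mm when fully down.
- timer_yellow: Loose timer with the yellow button: white round puck 64 mm in diameter and 34 mm high, 0.35 kg or so, rubber foot, origin at the centre of its underside, z up.
- yellow_button (a joint): The yellow button on that timer: round cap 40 mm in diameter, standing 12 mm above the puck. Value in m: 0 = out, 0.008 = fully down (cap still 4 mm above the puck). Moves stiffly straight down (about 3.5 N) and stays where it is left.
- yellow_top (a point): Centre of the upper face of the yellow button; 46 mm above the worktop when out, 38 mm when fully down.
- timer_blue: Loose timer with the blue button: white round puck 64 mm in diameter and 34 mm high, 0.35 kg or so, rubber foot, origin at the centre of its underside, z up.
- blue_button (a joint): The blue button on that timer: round cap 40 mm in diameter, standing 12 mm above the puck. Value in m: 0 = out, 0.008 = fully down (cap still 4 mm above the puck). Moves stiffly straight down (about 3.5 N) and stays where it is left.
- blue_top (a point): Centre of the upper face of the blue button; 46 mm above the worktop when out, 38 mm when fully down.
- jigger_a: Bystander: double steel jigger, 42 mm wide, 75 mm high, standing; origin at the centre of its underside.
- jigger_c: Bystander: double steel jigger, 44 mm wide, 80 mm high, standing; origin at the centre of its underside.
- orange_jar: Bystander: small white jar with an orange lid, 54 mm wide, 50 mm high; origin at the centre of its underside.
- condensed_tin: Bystander: green tin, 57 mm wide, 72 mm high; origin at the centre of its underside.
- lemon_a: Bystander: lemon, 71 x 53 x 51 mm; origin at the centre of its underside.
Not all that is in view belongs to the job. What is shaped like the timer_green but turquoise is not meant.

How it is judged (in metres and radians):
On the way, in this order (a step that is already met when the one before it is completed fails the run):
1. the hub's rocker is on (value of joint hub_rocker above 0.3 rad), for 0.1 s.
2. then the green button is down (value of joint green_button above 0.006 m), for 0.1 s.
3. then the yellow button is down (value of joint yellow_button above 0.006 m), for 0.1 s.
At the end, for the whole second after the job is handed in: The rocker is on (over 0.3 rad), the green and yellow buttons are down (over 6 mm) and the blue one is up (under 3 mm); all three timers stand flat, at rest, within 30 mm of where they stood; the bystanders are within 40 mm of where they stood, the jiggers, jar and tin upright (within 0.5 rad) (value of joint hub_rocker above 0.3 rad and value of joint each of green_button, yellow_button above 0.006 m and value of joint blue_button below 0.003 m and distance of each of timer_green, timer_yellow, timer_blue from where it was at the start of the episode below 0.03 m and angle between each of timer_green, timer_yellow, timer_blue's own z axis and vertical below 0.1 rad and linear speed of each of timer_green, timer_yellow, timer_blue below 0.02 m/s and distance of each of jigger_a, jigger_c, orange_jar, condensed_tin, lemon_a from where it was at the start of the episode below 0.04 m and angle between each of jigger_a, jigger_c, orange_jar, condensed_tin's own z axis and vertical below 0.5 rad); the robot touches nothing.
It fails at once if the blue timer's button is pressed (3 mm or more) (value of joint blue_button above 0.003 m).
It fails at once if a timer is lifted (12 mm), tipped (0.3 rad) or shoved more than 30 mm (height (world z) of any of timer_green, timer_yellow, timer_blue above 0.012 m or angle between any of timer_green, timer_yellow, timer_blue's own z axis and vertical above 0.3 rad or distance of any of timer_green, timer_yellow, timer_blue from where it was at the start of the episode above 0.03 m).
It fails at once if a bystander is displaced by more than 40 mm or lifted by more than 20 mm, or one that stood upright is knocked over (0.5 rad) (distance of any of jigger_a, jigger_c, orange_jar, condensed_tin, lemon_a from where it was at the start of the episode above 0.04 m or height (world z) of any of jigger_a, jigger_c, orange_jar, condensed_tin, lemon_a above 0.02 m or angle between any of jigger_a, jigger_c, orange_jar, condensed_tin's own z axis and vertical above 0.5 rad).
It also fails if it takes over 58 s, if anything falls off the work surface, if the arm or the gripper's body presses on something with over 40 N, if the wrist force passes 120 N, or if a joint passes its speed limit or range.

ROBOT

A 6-joint arm with a two-finger parallel gripper is mounted at the origin on a cart in front of the work surface, level with it; the furniture and walls round the work are solid. World frame = base frame: x ahead of the robot, y to its left, z up, the work surface at z = 0. Lengths are in mm, angles in rad, forces in N, time in s.
With the tool pointing down it reaches from about 275 to 750 mm from the base axis. Payload 10.2 kg.
Tool frame: the origin (TCP) lies between the finger pads; the fingertips stand 19 mm ahead of it and the grasp point (between the pads) is the TCP; z points along the fingers, y is the line along which they close (so a half turn about z gives the same grasp; the last joint's range is limited). The gripper opens to 85 mm and grips with 20 to 120 N. Pads are 22 mm wide; open, the fingers measure 114 mm over their backs; the gripper's body (76 mm by 85 mm) begins 54 mm behind the grasp point. The pads swing forward as they close: fully open they stand 13 mm farther back than shut.
Start: joints at [-1.466, 0.313, 1.498, -0, 1.331, -0.223], TCP at [169.017, -497.056, 250.294] pointing down, gripper open.
Joint ranges: [-2.94, 2.94], [-0.97, 2.17], [0.19, 2.56], [-1.23, 4.37], [0.02, 3.11], [-2.88, 2.88]. Speed limits (rad/s): [2.39, 2.39, 3.01, 3.14, 3.14, 3.14].

INTERFACE

Orientations are given as a unit quaternion [w, x, y, z].
In Python, from rig import sense, capture, finish_job gives the robot as it stands. The module is installed in compiled form; this text tells all that it offers.
- The arm moves only by the tool move_arm, never from a script. Its argument "moves" is a list of rows, each an object with "turn": the turn, a rotation vector about the tool's x, y, z in rad, a list of three; "translation": the shift along the tool's x, y, z in mm, a list of three; "hand": the opening, from 0 (shut) to 1 (fully open). In form: [{"turn": [wx, wy, wz], "translation": [x, y, z], "hand": hand}, ...]. A call has 1 to 10 rows; each row shifts and turns the commanded pose from where the row before left it, along the tool's axes as they then stand; what a row does not reach is not made up. A row lasts 1/12 s, in which the tool goes at most 41.7 mm and 7.16 degrees, less where a joint would pass 70% of its speed; a pose out of reach is approached as far as the arm can. A call with a gripper value outside its range is refused whole. The fingers move at their own pace and stop on an object; "grip_force" is the grip in N (left out, the last holds). Time passes only in rows, so rows that do not move let the fingers close. It gives the time, the measured TCP pose, the force, the opening and the grip force at its end, in the units of the state.
- sense(): the state, without advancing time (a new reading comes with each control period).
- capture(name): name is "scene" or "top"; returns a dict with "image" (480x640x3 uint8, blue, green, red), "z_map" (480x640 float32, mm along the optical axis (not along the pixel's ray), 0 where there is no reading), "vertical_fov" (degrees; the focal length in pixels is half the picture's height over the tangent of half this angle, whatever the lens; pixels are square), "cx", "cy" (the principal point, pixels), "R" (3x3) and "t" (3): a world point X has camera coordinates R X + t. Camera axes: x right, y down, z forward; pixel columns grow to the right and rows downward; lengths in mm; the calibration is good to about 2 mm. A picture is of the moment at which its call begins.
- finish_job(): hands the job in; it is judged then, once.
The state is a dict: "time_s": time; "joints": joint angles; "dq": joint speeds; "tau": joint torques, N m; "eef_pos": TCP position; "ee_rot": TCP orientation; "force": force on the tool from outside, world axes, zero at the start; "wrist_torque": the same for the moment, N m; "grip_width": opening from 0.0 (shut) to 1.0 (fully open); "grip_force": force on a finger pad.
Only numpy, scipy, OpenCV 4.12 (cv2) and the standard library are available. Lean on these libraries where they do the work, as an engineer would, in place of code of your own. Each camera call takes 0.05 s, during which the arm holds its last target. There are 200 camera calls.

## Working session

There is one attempt and no reset: what is moved stays moved. The work goes in short steps, Python scripts to look and compute and a tool call to move; the robot and the scene stay as the last step left them, time stands still between calls to the robot, and variables do not carry over. Pictures are saved under pics/ and viewed, at most 10 in all, crops included, and the job is handed in when it is done.

Besides the shell and the picture viewer there is one more tool, called after "Call:" as name(argument=value, ...) on one line, values as JSON. move_arm: Moves the arm, as the interface text tells. Its arguments: {"type":"object","properties":{"moves":{"type":"array","items":{"type":"object","properties":{"turn":{"type":"array","items":{"type":"number"}},"translation":{"type":"array","items":{"type":"number"}},"hand":{"type":"number"}}}},"grip_force":{"type":"number"}},"required":["moves"]}

```bash
mkdir -p pics; cat > h.py <<'E'
import numpy as np,cv2
from rig import sense,capture,finish_job
def cast(c,u,v,z):
    f=240/np.tan(np.radians(c["vertical_fov"])/2)
    R=np.array(c["R"]);t=np.array(c["t"]);o=-R.T@t
    d=R.T@np.array([(u-c["cx"])/f,(v-c["cy"])/f,1]);return o+d*(z-o[2])/d[2]
def pt(c,u,v):
    f=240/np.tan(np.radians(c["vertical_fov"])/2);Z=c["z_map"][int(round(v)),int(round(u))]
    R=np.array(c["R"]);t=np.array(c["t"])
    return R.T@(np.array([(u-c["cx"])/f*Z,(v-c["cy"])/f*Z,Z])-t)
E
python3 - <<'E'
from h import *
import pickle
s=sense();print(s["eef_pos"],s["ee_rot"],s["force"],s["grip_width"])
for n in("top","scene"):
    c=capture(n);cv2.imwrite(f"pics/{n}0.png",c["image"]);pickle.dump(c,open(n+".pkl","wb"))
    print(n,c["vertical_fov"],c["cx"],c["cy"],-np.array(c["R"]).T@c["t"])
E
```

```text
[ 168.98010203 -496.81836659  249.71580372] [-6.54560500e-04  9.86604148e-01  1.63131313e-01  3.91814815e-05] [ 0.29157037 -0.38419264 -0.49309074] 1.000067752642118
top 49.43420456973232 319.1000457831272 237.35856754430336 [ 264.29950933  172.57312682 1188.63142267]
scene 43.604559813857385 320.2728919050789 245.07029799706353 [-299.55129665 -991.7529972   691.31746879]
```

View pics/top0.png

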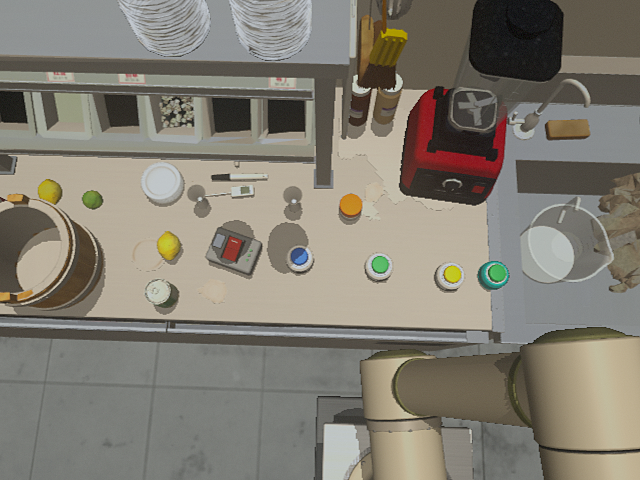

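View pics/scene0.png

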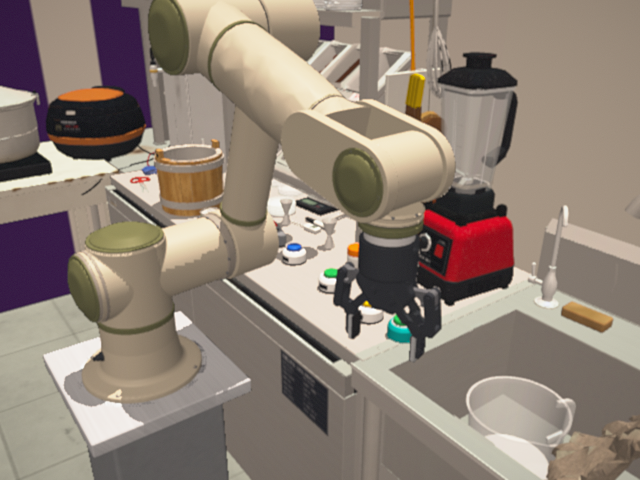

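The top view shows:
- Hub at about (234,250), with the red rocker at (233,247).
- Timers: blue (300,257), green (379,265) and yellow (452,273).
- A decoy at (495,273), a turquoise puck with a green cap. The only candidates for "green timer" are (379,265), which is white-bodied and my choice, and (495,273), which is turquoise.
- Red candidates are the rocker (233,247) and the blender (455,150).
- Bystanders: jiggers at (200,200) and (293,200), orange jar (350,206), tin (160,292) and lemon (168,246).

Next I'll measure and take a close crop.

```bash
python3 - <<'E'
from h import *
import pickle
c=pickle.load(open("top.pkl","rb"));im=c["image"];hsv=cv2.cvtColor(im,cv2.COLOR_BGR2HSV)
def blob(lo,hi,roi,z,n):
    x0,y0,x1,y1=roi;m=np.zeros(im.shape[:2],np.uint8)
    m[y0:y1,x0:x1]=cv2.inRange(hsv,np.array(lo),np.array(hi))[y0:y1,x0:x1]
    k=max(cv2.findContours(m,0,1)[0],key=cv2.contourArea);r=cv2.minAreaRect(k)
    (u,v)=r[0];p=cast(c,u,v,z);box=[cast(c,*q,z)[:2].round(0).tolist() for q in cv2.boxPoints(r)]
    print(n,np.round((u,v),1),p.round(1),"depth",pt(c,u,v).round(1),"reach",np.hypot(*p[:2]).round(),box)
blob((45,80,60),(80,255,255),(355,245,405,285),46,"green")
blob((20,120,80),(35,255,255),(430,255,475,295),46,"yellow")
blob((100,100,60),(125,255,255),(285,240,315,275),46,"blue")
blob((0,120,60),(8,255,255),(205,225,265,280),50,"rocker")
for n,u,v in(("jigA",200,200),("jigC",293,195),("jar",350,206),("tin",160,290),("lemon",168,246),("tq",495,273)):print(n,pt(c,u,v).round())
cv2.imwrite("pics/crop.png",cv2.resize(im[170:310,140:340],(800,560),interpolation=2))
cv2.imwrite("pics/crop2.png",cv2.resize(im[180:310,330:520],(798,546),interpolation=2))
E
```

```text
green [380. 264.] [491.6  46.7  46. ] depth [492.1  46.3  43.1] reach 494.0 [[509.0, 65.0], [510.0, 29.0], [474.0, 29.0], [473.0, 64.0]]
yellow [451.5 274. ] [ 474.1 -111.9   46. ] depth [ 473.8 -111.4   48. ] reach 487.0 [[492.0, -94.0], [493.0, -131.0], [457.0, -130.0], [456.0, -93.0]]
blue [299. 256.] [503.9 227.9  46. ] depth [503.1 227.7  49.8] reach 553.0 [[503.0, 253.0], [529.0, 229.0], [505.0, 203.0], [479.0, 227.0]]
rocker [231.9 248.5] [515.4 378.6  50. ] depth [515.5 378.7  49.7] reach 640.0 [[496.0, 400.0], [545.0, 387.0], [535.0, 357.0], [486.0, 370.0]]
jigA [632. 465.  32.]
jigC [646. 248.  50.]
jar [624. 116.  48.]
tin [415. 524.  68.]
lemon [516. 522.  52.]
tq [ 480. -209.   43.]
```

View pics/crop.png

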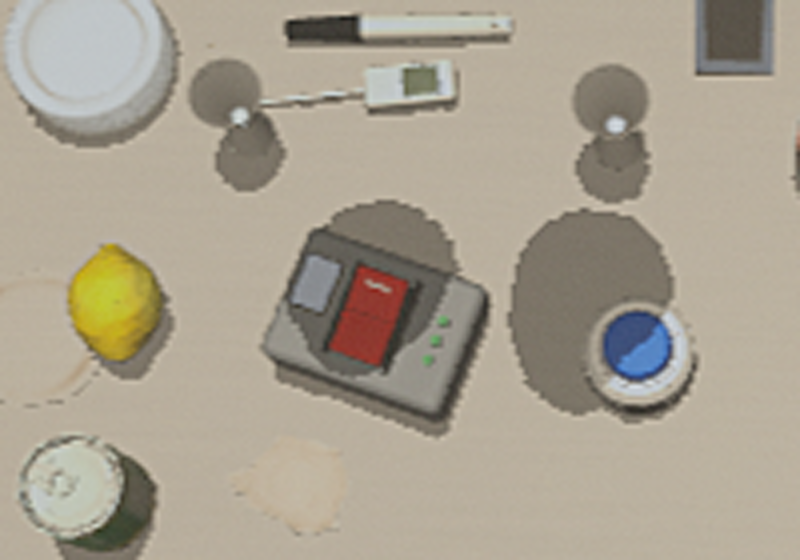

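View pics/crop2.png

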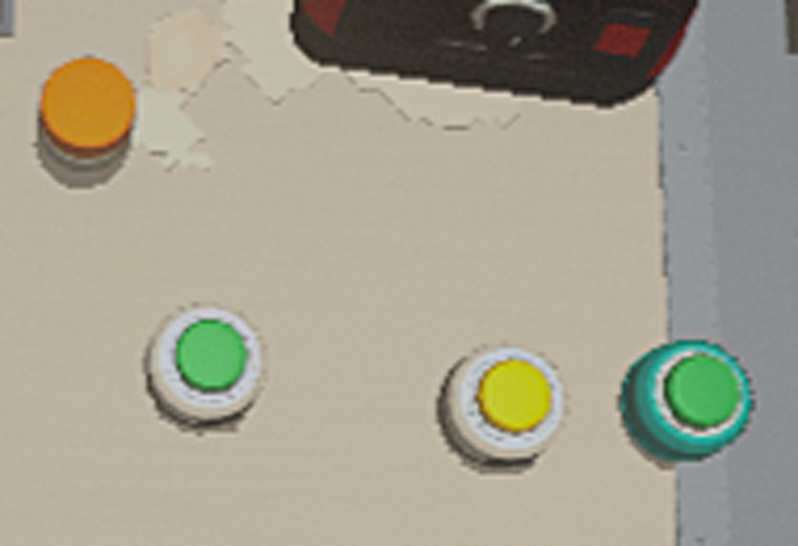

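The crops confirm my choices: white-bodied green timer at (379,265), yellow at (452,274), and a turquoise decoy at the right. The rocker's white bar is at about (234.3,241.3), on the far (world +x) half. Heights, widths and reaches all agree with the text. I'll shut the fingers and align the tool with the hub.

Call:
move_arm(moves=[{"turn":[0,0,0.12],"translation":[0,0,0],"hand":0},{"turn":[0,0,0.12],"translation":[0,0,0],"hand":0},{"turn":[0,0,0.12],"translation":[0,0,0],"hand":0},{"turn":[0,0,0.12],"translation":[0,0,0],"hand":0},{"turn":[0,0,0.12],"translation":[0,0,0],"hand":0},{"turn":[0,0,0],"translation":[0,0,0],"hand":0},{"turn":[0,0,0],"translation":[0,0,0],"hand":0},{"turn":[0,0,0],"translation":[0,0,0],"hand":0}])

```text
time_s: 0.77
eef_pos: [169.0, -497.0, 250.1]
ee_rot: [-0.0, 0.991, -0.134, -0.0]
force: [0.1, 0.4, 0.2]
grip_width: 0.001
grip_force: 0.0
```

```bash
cat >> h.py <<'E'
from scipy.spatial.transform import Rotation
def to(p):
    s=sense();R=Rotation.from_quat(s["ee_rot"],scalar_first=True)
    print("pos",s["eef_pos"].round(1) if hasattr(s["eef_pos"],"round") else s["eef_pos"],"R",R.as_matrix().round(3).tolist(),"q",np.round(s["joints"],2),"w",round(s["grip_width"],2),"F",np.round(s["force"],1),"t",round(s["time_s"],2))
    d=R.inv().apply(np.array(p)-s["eef_pos"]);print("tool delta",d.round(1));return d
E
python3 - <<'E'
from h import *
import pickle
c=pickle.load(open("top.pkl","rb"))
print(cast(c,234.3,241.3,58),pt(c,234.3,241.3))
p=cast(c,234.3,241.3,58)
to([p[0],p[1],250])
E
```

```text
[530.22152483 373.06070848  58.        ] [531.19547824 373.79500483  53.85900274]
pos [ 169.  -497.   250.1] R [[0.964, -0.266, -0.0], [-0.266, -0.964, 0.0], [-0.0, -0.0, -1.0]] q [-1.47  0.31  1.5  -0.    1.33  0.37] w 0.0 F [0.1 0.4 0.2] t 0.77
tool delta [ 1.172e+02 -9.347e+02  4.000e-01]
```

Call:
move_arm(moves=[{"turn":[0,0,0],"translation":[10,-36,0],"hand":0},{"turn":[0,0,0],"translation":[10,-36,0],"hand":0},{"turn":[0,0,0],"translation":[10,-36,0],"hand":0},{"turn":[0,0,0],"translation":[10,-36,0],"hand":0},{"turn":[0,0,0],"translation":[10,-36,0],"hand":0},{"turn":[0,0,0],"translation":[10,-36,0],"hand":0},{"turn":[0,0,0],"translation":[10,-36,0],"hand":0},{"turn":[0,0,0],"translation":[10,-36,0],"hand":0},{"turn":[0,0,0],"translation":[10,-36,0],"hand":0},{"turn":[0,0,0],"translation":[10,-36,0],"hand":0}])

```text
time_s: 1.6
eef_pos: [362.6, -175.5, 250.5]
ee_rot: [0.0, 0.991, -0.134, 0.0]
force: [0.4, -0.8, -0.1]
grip_width: 0.003
grip_force: 0.0
```

Call:
move_arm(moves=[{"turn":[0,0,0],"translation":[2,-36,0],"hand":0},{"turn":[0,0,0],"translation":[2,-36,0],"hand":0},{"turn":[0,0,0],"translation":[2,-36,0],"hand":0},{"turn":[0,0,0],"translation":[2,-36,0],"hand":0},{"turn":[0,0,0],"translation":[2,-36,0],"hand":0},{"turn":[0,0,0],"translation":[2,-36,0],"hand":0},{"turn":[0,0,0],"translation":[2,-36,0],"hand":0},{"turn":[0,0,0],"translation":[2,-36,0],"hand":0},{"turn":[0,0,0],"translation":[0,-36,0],"hand":0},{"turn":[0,0,0],"translation":[0,-36,0],"hand":0}])

```text
time_s: 2.43
eef_pos: [474.5, 167.2, 250.3]
ee_rot: [0.0, 0.991, -0.134, 0.0]
force: [1.9, -0.2, 0.6]
grip_width: 0.002
grip_force: 0.0
```

```bash
python3 -c "
from h import *
to([532,373,150])"
```

```text
pos [474.5 167.2 250.3] R [[0.964, -0.266, 0.0], [-0.266, -0.964, -0.0], [0.0, 0.0, -1.0]] q [ 0.11  0.26  1.56 -0.    1.31  1.95] w 0.0 F [ 1.9 -0.2  0.6] t 2.43
tool delta [   0.7 -213.7  100.3]
```

Call:
move_arm(moves=[{"turn":[0,0,0],"translation":[0.1,-35.6,0],"hand":0},{"turn":[0,0,0],"translation":[0.1,-35.6,0],"hand":0},{"turn":[0,0,0],"translation":[0.1,-35.6,0],"hand":0},{"turn":[0,0,0],"translation":[0.1,-35.6,0],"hand":0},{"turn":[0,0,0],"translation":[0.1,-35.6,0],"hand":0},{"turn":[0,0,0],"translation":[0.1,-35.6,0],"hand":0},{"turn":[0,0,0],"translation":[0,0,35],"hand":0},{"turn":[0,0,0],"translation":[0,0,35],"hand":0},{"turn":[0,0,0],"translation":[0,0,35],"hand":0},{"turn":[0,0,0],"translation":[0,0,35],"hand":0}])

```text
time_s: 3.27
eef_pos: [532.0, 371.0, 108.5]
ee_rot: [0.0, 0.991, -0.134, -0.0]
force: [-0.6, 0.5, -0.5]
grip_width: 0.002
grip_force: 0.0
```

```bash
python3 - <<'E'
from h import *
to([532,373,78])
c=capture("top");t=cv2.resize(c["image"][170:310,140:340],(600,420),interpolation=2)
cv2.imwrite("pics/a.png",t)
E
```

```text
pos [532.  371.  108.5] R [[0.964, -0.266, -0.0], [-0.266, -0.964, -0.0], [-0.0, 0.0, -1.0]] q [0.43 0.71 1.26 0.   1.18 2.27] w 0.0 F [-0.6  0.5 -0.5] t 3.27
tool delta [-0.5 -2.  30.5]
```

View pics/a.png

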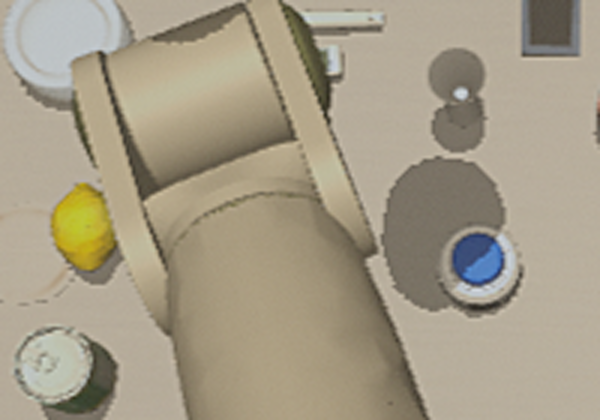

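The arm covers the hub in the top view, but the pose matches the measured point, so I'll lower it while watching the force.

Call:
move_arm(moves=[{"turn":[0,0,0],"translation":[0,-2,12],"hand":0},{"turn":[0,0,0],"translation":[0,0,12],"hand":0},{"turn":[0,0,0],"translation":[0,0,4],"hand":0},{"turn":[0,0,0],"translation":[0,0,2],"hand":0},{"turn":[0,0,0],"translation":[0,0,0],"hand":0},{"turn":[0,0,0],"translation":[0,0,0],"hand":0}])

```text
time_s: 3.82
eef_pos: [533.4, 373.0, 81.5]
ee_rot: [-0.001, 0.991, -0.136, 0.001]
force: [-0.4, 0.1, 0.6]
grip_width: 0.0
grip_force: 0.0
```

Call:
move_arm(moves=[{"turn":[0,0,0],"translation":[0,0,2],"hand":0},{"turn":[0,0,0],"translation":[0,0,2],"hand":0},{"turn":[0,0,0],"translation":[0,0,1],"hand":0},{"turn":[0,0,0],"translation":[0,0,0],"hand":0}])

```text
time_s: 4.15
eef_pos: [533.2, 372.8, 75.6]
ee_rot: [-0.0, 0.991, -0.136, 0.0]
force: [0.9, -0.3, 1.6]
grip_width: -0.004
grip_force: 0.6
```

Call:
move_arm(moves=[{"turn":[0,0,0],"translation":[0,0,1],"hand":0},{"turn":[0,0,0],"translation":[0,0,1],"hand":0},{"turn":[0,0,0],"translation":[0,0,1],"hand":0},{"turn":[0,0,0],"translation":[0,0,0],"hand":0}])

```text
time_s: 4.48
eef_pos: [532.9, 372.8, 72.2]
ee_rot: [-0.0, 0.991, -0.136, 0.0]
force: [0.5, 0.1, 2.7]
grip_width: -0.001
grip_force: 1.0
```

Call:
move_arm(moves=[{"turn":[0,0,0],"translation":[0,0,1],"hand":0},{"turn":[0,0,0],"translation":[0,0,1],"hand":0},{"turn":[0,0,0],"translation":[0,0,0],"hand":0},{"turn":[0,0,0],"translation":[0,0,0],"hand":0}])

```text
time_s: 4.82
eef_pos: [532.8, 372.7, 70.1]
ee_rot: [0.0, 0.991, -0.136, -0.0]
force: [1.6, -0.1, 1.4]
grip_width: 0.001
grip_force: 0.8
```

Resistance is about 3 N, so the rocker is moving. I'll push on to the stop.

Call:
move_arm(moves=[{"turn":[0,0,0],"translation":[0,0,1],"hand":0},{"turn":[0,0,0],"translation":[0,0,1],"hand":0},{"turn":[0,0,0],"translation":[0,0,0],"hand":0}])

```text
time_s: 5.07
eef_pos: [533.1, 372.7, 68.8]
ee_rot: [-0.0, 0.991, -0.136, 0.0]
force: [1.2, -1.8, 5.2]
grip_width: -0.003
grip_force: 2.8
```

Call:
move_arm(moves=[{"turn":[0,0,0],"translation":[0,0,1],"hand":0},{"turn":[0,0,0],"translation":[0,0,0],"hand":0},{"turn":[0,0,0],"translation":[0,0,0],"hand":0}])

```text
time_s: 5.32
eef_pos: [533.1, 372.7, 68.6]
ee_rot: [-0.0, 0.991, -0.136, 0.0]
force: [-1.7, -3.6, 11.5]
grip_width: 0.002
grip_force: 5.8
```

It hit the stop: force rose to 11 N with no further travel after about 7 mm. I'll lift and head for green.

Call:
move_arm(moves=[{"turn":[0,0,0],"translation":[0,0,-10],"hand":0},{"turn":[0,0,0],"translation":[0,0,-30],"hand":0},{"turn":[0,0,0],"translation":[0,0,-35],"hand":0},{"turn":[0,0,0],"translation":[0,0,-35],"hand":0},{"turn":[0,0,0],"translation":[0,35,0],"hand":0},{"turn":[0,0,0],"translation":[0,35,0],"hand":0},{"turn":[0,0,0],"translation":[0,35,0],"hand":0},{"turn":[0,0,0],"translation":[0,35,0],"hand":0},{"turn":[0,0,0],"translation":[5,35,0],"hand":0},{"turn":[0,0,0],"translation":[5,35,0],"hand":0}])

```text
time_s: 6.15
eef_pos: [484.9, 166.6, 177.3]
ee_rot: [-0.0, 0.991, -0.135, -0.0]
force: [1.6, 0.2, -0.7]
grip_width: -0.002
grip_force: 0.0
```

```bash
python3 - <<'E'
from h import *
to([492,47,110])
c=capture("top");t=cv2.resize(c["image"][170:310,140:340],(800,560),interpolation=2)
cv2.imwrite("pics/b.png",t)
a=cv2.imread("pics/top0.png")
import pickle
o=pickle.load(open("top.pkl","rb"))
for u,v in((234,241),(235,239),(229,256),(228,258)):print(u,v,pt(o,u,v).round(1),pt(c,u,v).round(1))
E
```

```text
pos [484.9 166.6 177.3] R [[0.963, -0.268, -0.001], [-0.268, -0.963, 0.0], [-0.001, 0.0, -1.0]] q [0.1  0.36 1.64 0.   1.15 1.94] w -0.0 F [ 1.6  0.2 -0.7] t 6.15
tool delta [ 39.  113.3  67.3]
234 241 [531.8 374.5  54. ] [533.4 375.7  47.5]
235 239 [535.4 371.8  58.5] [538.5 374.   45.8]
229 256 [498.3 384.1  48.9] [496.4 382.4  58. ]
228 258 [493.6 385.9  49.3] [493.4 385.7  50.3]
```

View pics/b.png

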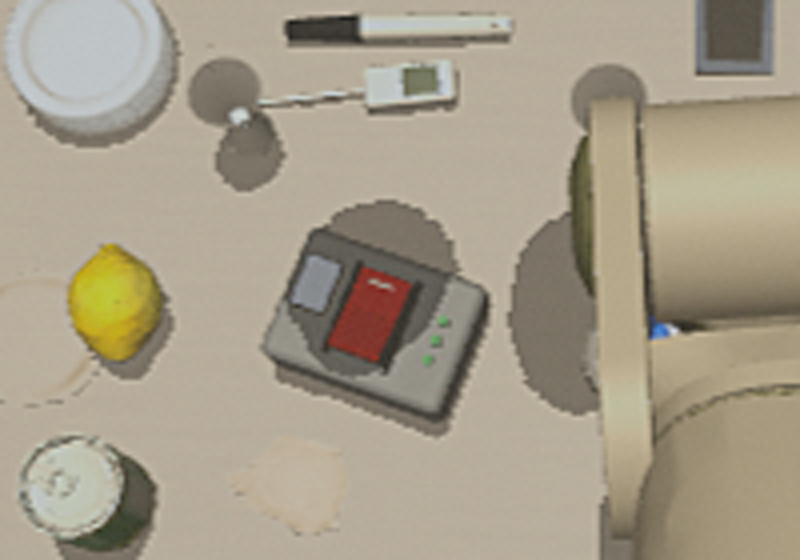

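The view shows the rocker at (232,248) tilted the other way: its far half has dropped and the near half now stands up, and nothing else has moved. Next is green.

Call:
move_arm(moves=[{"turn":[0,0,0],"translation":[9.7,28.3,0],"hand":0},{"turn":[0,0,0],"translation":[9.7,28.3,0],"hand":0},{"turn":[0,0,0],"translation":[9.8,28.3,0],"hand":0},{"turn":[0,0,0],"translation":[9.8,28.4,0],"hand":0},{"turn":[0,0,0],"translation":[0,0,30],"hand":0},{"turn":[0,0,0],"translation":[0,0,30],"hand":0},{"turn":[0,0,0],"translation":[0,0,25],"hand":0},{"turn":[0,0,0],"translation":[0,0,15],"hand":0},{"turn":[0,0,0],"translation":[0,0,5],"hand":0},{"turn":[0,0,0],"translation":[0,0,0],"hand":0}])

```text
time_s: 7.03
eef_pos: [492.5, 48.4, 71.5]
ee_rot: [-0.0, 0.991, -0.136, -0.001]
force: [0.1, 0.0, 0.2]
grip_width: -0.002
grip_force: 0.0
```

Call:
move_arm(moves=[{"turn":[0,0,0],"translation":[0,1.5,2],"hand":0},{"turn":[0,0,0],"translation":[0,0,2],"hand":0},{"turn":[0,0,0],"translation":[0,0,2],"hand":0},{"turn":[0,0,0],"translation":[0,0,2],"hand":0},{"turn":[0,0,0],"translation":[0,0,1],"hand":0},{"turn":[0,0,0],"translation":[0,0,0],"hand":0}])

```text
time_s: 7.53
eef_pos: [493.0, 46.7, 63.5]
ee_rot: [-0.0, 0.991, -0.136, 0.0]
force: [1.3, 0.3, 1.4]
grip_width: -0.003
grip_force: 0.5
```

Call:
move_arm(moves=[{"turn":[0,0,0],"translation":[0,0,1],"hand":0},{"turn":[0,0,0],"translation":[0,0,1],"hand":0},{"turn":[0,0,0],"translation":[0,0,1],"hand":0},{"turn":[0,0,0],"translation":[0,0,1],"hand":0},{"turn":[0,0,0],"translation":[0,0,0],"hand":0}])

```text
time_s: 7.95
eef_pos: [492.9, 46.7, 59.2]
ee_rot: [-0.0, 0.991, -0.136, 0.0]
force: [1.0, -0.5, 1.8]
grip_width: 0.003
grip_force: 0.8
```

Call:
move_arm(moves=[{"turn":[0,0,0],"translation":[0,0,1],"hand":0},{"turn":[0,0,0],"translation":[0,0,1],"hand":0},{"turn":[0,0,0],"translation":[0,0,1],"hand":0},{"turn":[0,0,0],"translation":[0,0,0],"hand":0}])

```text
time_s: 8.28
eef_pos: [493.0, 46.7, 57.0]
ee_rot: [0.0, 0.991, -0.136, 0.0]
force: [-2.2, 0.5, 11.3]
grip_width: -0.001
grip_force: 5.8
```

Call:
move_arm(moves=[{"turn":[0,0,0],"translation":[0,0,1],"hand":0},{"turn":[0,0,0],"translation":[0,0,0.5],"hand":0},{"turn":[0,0,0],"translation":[0,0,0],"hand":0},{"turn":[0,0,0],"translation":[0,0,0],"hand":0}])

```text
time_s: 8.62
eef_pos: [493.0, 46.7, 56.8]
ee_rot: [0.0, 0.991, -0.135, 0.001]
force: [-9.0, 0.1, 29.2]
grip_width: 0.001
grip_force: 14.2
```

The button is at its stop (z 57, matching 38 + 19). I'll lift and move to yellow.

Call:
move_arm(moves=[{"turn":[0,0,0],"translation":[0,0,-5],"hand":0},{"turn":[0,0,0],"translation":[0,0,-25],"hand":0},{"turn":[0,0,0],"translation":[0,0,-35],"hand":0},{"turn":[0,0,0],"translation":[0,0,-5],"hand":0},{"turn":[0,0,0],"translation":[5,31,0],"hand":0},{"turn":[0,0,0],"translation":[5,31,0],"hand":0},{"turn":[0,0,0],"translation":[5,31,0],"hand":0},{"turn":[0,0,0],"translation":[5,31,0],"hand":0},{"turn":[0,0,0],"translation":[4,30,0],"hand":0},{"turn":[0,0,0],"translation":[0,0,0],"hand":0}])

```text
time_s: 9.45
eef_pos: [473.7, -112.0, 124.3]
ee_rot: [0.0, 0.99, -0.138, -0.0]
force: [-0.5, 1.1, 0.1]
grip_width: -0.004
grip_force: 0.0
```

```bash
python3 - <<'E'
from h import *
import pickle
to([474,-112,72])
o=pickle.load(open("top.pkl","rb"));c=capture("top")
for u,v in((380,264),(378,262),(451,274)):print(u,v,pt(o,u,v).round(1),pt(c,u,v).round(1))
E
```

```text
pos [ 473.7 -112.   124.3] R [[0.962, -0.273, -0.001], [-0.273, -0.962, -0.001], [-0.001, 0.001, -1.0]] q [-0.47  0.37  1.77 -0.    1.    1.37] w -0.0 F [-0.5  1.1  0.1] t 9.45
tool delta [ 0.3 -0.1 52.3]
380 264 [492.1  46.3  43.1] [492.8  46.   39.9]
378 262 [496.   51.1  45.8] [498.5  49.8  33.6]
451 274 [ 474.4 -111.3   44.2] [401.4 -12.6 442.1]
```

Call:
move_arm(moves=[{"turn":[0,0,0],"translation":[0,0,25],"hand":0},{"turn":[0,0,0],"translation":[0,0,20],"hand":0},{"turn":[0,0,0],"translation":[0,0,7],"hand":0},{"turn":[0,0,0],"translation":[0,0,3],"hand":0},{"turn":[0,0,0],"translation":[0,0,2],"hand":0},{"turn":[0,0,0],"translation":[0,0,2],"hand":0},{"turn":[0,0,0],"translation":[0,0,1],"hand":0},{"turn":[0,0,0],"translation":[0,0,0],"hand":0}])

```text
time_s: 10.17
eef_pos: [474.7, -108.0, 65.2]
ee_rot: [0.0, 0.991, -0.136, 0.0]
force: [0.9, 0.2, -0.3]
grip_width: 0.001
grip_force: 0.0
```

Call:
move_arm(moves=[{"turn":[0,0,0],"translation":[0,0,1],"hand":0},{"turn":[0,0,0],"translation":[0,0,1],"hand":0},{"turn":[0,0,0],"translation":[0,0,1],"hand":0},{"turn":[0,0,0],"translation":[0,0,1],"hand":0},{"turn":[0,0,0],"translation":[0,0,0],"hand":0}])

```text
time_s: 10.58
eef_pos: [474.7, -108.1, 60.9]
ee_rot: [0.0, 0.991, -0.136, 0.0]
force: [1.7, 0.8, 1.5]
grip_width: 0.005
grip_force: 0.9
```

Call:
move_arm(moves=[{"turn":[0,0,0],"translation":[0,0,1],"hand":0},{"turn":[0,0,0],"translation":[0,0,1],"hand":0},{"turn":[0,0,0],"translation":[0,0,1],"hand":0},{"turn":[0,0,0],"translation":[0,0,1],"hand":0},{"turn":[0,0,0],"translation":[0,0,0],"hand":0}])

```text
time_s: 11.0
eef_pos: [474.7, -108.2, 57.0]
ee_rot: [0.0, 0.991, -0.136, 0.0]
force: [1.2, 0.8, 5.3]
grip_width: -0.003
grip_force: 2.4
```

Call:
move_arm(moves=[{"turn":[0,0,0],"translation":[0,0,1],"hand":0},{"turn":[0,0,0],"translation":[0,0,0],"hand":0},{"turn":[0,0,0],"translation":[0,0,0],"hand":0}])

```text
time_s: 11.25
eef_pos: [474.8, -108.2, 56.8]
ee_rot: [0.0, 0.991, -0.136, 0.001]
force: [-2.7, 2.3, 17.2]
grip_width: -0.002
grip_force: 8.3
```

Yellow is at its stop too. I'll lift, back away and check.

Call:
move_arm(moves=[{"turn":[0,0,0],"translation":[0,0,-5],"hand":0},{"turn":[0,0,0],"translation":[0,0,-25],"hand":0},{"turn":[0,0,0],"translation":[0,0,-35],"hand":0},{"turn":[0,0,0],"translation":[0,0,-35],"hand":0},{"turn":[0,0,0],"translation":[0,0,-35],"hand":0},{"turn":[0,0,0],"translation":[-20,30,-20],"hand":0},{"turn":[0,0,0],"translation":[-20,30,0],"hand":0},{"turn":[0,0,0],"translation":[-20,30,0],"hand":0},{"turn":[0,0,0],"translation":[-20,30,0],"hand":0},{"turn":[0,0,0],"translation":[-20,30,0],"hand":0}])

```text
time_s: 12.08
eef_pos: [336.0, -226.0, 210.4]
ee_rot: [-0.0, 0.991, -0.135, -0.001]
force: [0.6, -1.3, -0.3]
grip_width: 0.0
grip_force: 0.0
```

Call:
move_arm(moves=[{"turn":[0,0,0],"translation":[-20,30,0],"hand":0},{"turn":[0,0,0],"translation":[-10,30,0],"hand":0},{"turn":[0,0,0],"translation":[0,30,0],"hand":0},{"turn":[0,0,0],"translation":[0,30,0],"hand":0},{"turn":[0,0,0],"translation":[0,0,0],"hand":0},{"turn":[0,0,0],"translation":[0,0,0],"hand":0}])

```text
time_s: 12.58
eef_pos: [275.9, -333.6, 210.1]
ee_rot: [-0.001, 0.991, -0.137, -0.001]
force: [0.3, 0.0, 0.8]
grip_width: -0.001
grip_force: 0.0
```

```bash
python3 - <<'E'
from h import *
import pickle
to([0,0,0])
o=pickle.load(open("top.pkl","rb"));c=capture("top")
for n,u,v in(("g",380,264),("y",452,274),("b",299,256)):
    z=lambda k:np.median([pt(k,u+i,v+j)[2] for i in(-3,-1,0,1,3) for j in(-3,0,3)]).round(1)
    print(n,z(o),z(c))
cv2.imwrite("pics/end.png",cv2.resize(c["image"][170:320,120:520],(800,300),interpolation=2))
E
```

```text
pos [ 275.9 -333.6  210.1] R [[0.963, -0.271, -0.001], [-0.271, -0.963, 0.002], [-0.001, -0.002, -1.0]] q [-1.15  0.15  1.82 -0.    1.18  0.69] w -0.0 F [0.3 0.  0.8] t 12.58
tool delta [-355.7 -246.   211. ]
g 43.2 36.8
y 43.8 37.2
b 45.2 43.9
```

View pics/end.png

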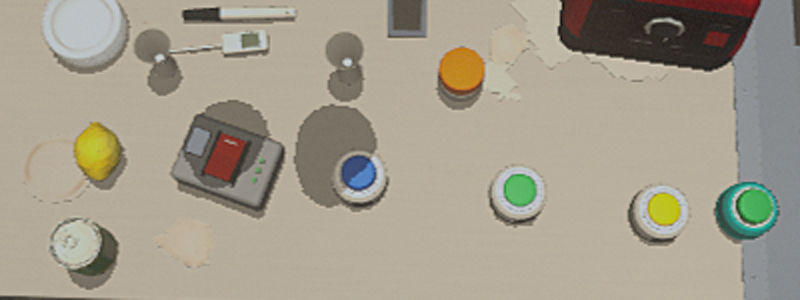

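The view shows the rocker on at (232,248) and everything still in place. Green (379,265) and yellow (452,275) measure about 37 mm high, so both are down. Blue (299,257) is still up at about 44 mm.

```bash
python3 -c "
from rig import finish_job
print(finish_job())"
```

```text
the job is handed in; nothing more can be done
None
```

The job is handed in, with no verdict returned: the last check showed the rocker on, then green and yellow pressed down in that order, blue still up, and nothing else moved.

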